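# Pin a trolley wheel and torque its axle nut to the click

### The arm

A 6-joint arm with a two-finger parallel gripper is mounted at the origin on the work surface. World frame = base frame: x ahead of the robot, y to its left, z up, the work surface at z = 0. Lengths are in m, angles in rad, forces in N, time in s.
With the tool pointing down it reaches from about 0.35 to 0.975 m from the base axis. Payload 4.9 kg.
Tool frame: the origin (TCP) lies between the finger pads; the fingertips stand 14 mm ahead of it and the grasp point (between the pads) lies 5 mm behind it (manip.tcp_to_tips is the distance from the TCP to the fingertips, in m); z points along the fingers, y is the line along which they close (so a half turn about z gives the same grasp; the last joint's range is limited). The gripper opens to 85 mm and grips with 20 to 120 N. Pads are 22 mm wide; open, the fingers measure 114 mm over their backs; the gripper's body (76 mm by 85 mm) begins 54 mm behind the grasp point. The pads swing forward as they close: fully open they stand 13 mm farther back than shut.
Start: joints at [0.987, 0.053, 1.613, -0, 1.476, -0.119], TCP at [0.28, 0.559, 0.208] pointing down, gripper open.
Joint ranges: [-3.01, 3.01], [-1.01, 2.22], [0.06, 2.58], [-1.02, 4.17], [0.09, 2.62], [-3.14, 3.14]. Speed limits (rad/s): [2.57, 2.57, 3.14, 3.14, 3.14, 3.14].

### API

Orientations are given as a unit quaternion [w, x, y, z].
In Python, from plant import manip gives the robot as it stands.
- The arm moves only by the tool servo_tool, never from a script. Its argument "moves" is a list that holds one entry, the list of rows, each a list of 7 numbers: the shift along the tool's x, y, z in mm, then the turn, a rotation vector about the tool's x, y, z in degrees, then the finger opening in mm, from 0 to 85.4. In form: [[[x, y, z, ax, ay, az, fingers], ...]]. A call has 1 to 12 rows; each row shifts and turns the commanded pose from where the row before left it, along the tool's axes as they then stand; what a row does not reach is not made up. A row lasts 1/8 s, in which the tool goes at most 62.5 mm and 10.7 degrees, less where a joint would pass 70% of its speed; a pose out of reach is approached as far as the arm can. A call with a gripper value outside its range is refused whole. The fingers move at their own pace and stop on an object; the grip force is fixed at half the most. Time passes only in rows, so rows that do not move let the fingers close. It gives the time, the measured TCP pose, the force, the opening and the grip force at its end, in the units of the state.
- manip.state(): the state, without advancing time (a new reading comes with each control period).
- manip.grab_frame(name): name is "side" or "top" or "wrist"; returns a dict with "image" (400x640x3 uint8, blue, green, red), "mtx" (3x3 intrinsics, pixels), "eye" and "rotation" of the camera in the world. Camera axes: x right, y down, z forward; pixel columns grow to the right and rows downward; lengths in m; the calibration is good to about 2 mm. A picture is of the moment at which its call begins. There is no depth.
- manip.job_done(): hands the job in; it is judged then, once.
The state is a dict: "time": time; "joint_pos": joint angles; "joint_vel": joint speeds; "joint_efforts": joint torques, N m; "tool_pos": TCP position; "tool_rot": TCP orientation; "contact_force": force on the tool from outside, world axes, zero at the start; "ft_torque": the same for the moment, N m; "gripper_width": opening from 0.0 (shut) to 1.0 (fully open); "grasp_force": force on a finger pad.
Only numpy, scipy, OpenCV 4.12 (cv2) and the standard library are available. Lean on these libraries where they do the work, as an engineer would, in place of code of your own. Each camera call takes 0.05 s, during which the arm holds its last target. There are 200 camera calls.

### The job

The yellow trolley wheel on the blue bench fixture needs its axle nut torqued; a click-type torque wrench is already fitted on the nut. Take the red-headed locking pin out of the wooden holder and put it fully home in the fixture's hole between the spokes so that the wheel cannot spin, then swing the wrench handle clockwise (seen from above) until the wrench breaks over at its hinge. Stop there without forcing it past the break-over, which would overtighten the stud; let go of the wrench, leave the pin in its hole, and leave everything else on the bench alone.

Things in the scene. Friction and masses are not known exactly. Their poses are not given: they have to be found in the camera images.
- lock_pin: the locking pin: steel shank 16 mm in diameter with a bevelled foot, red plastic head 24 mm in diameter over its top 44 mm, 120 mm long in all, 0.12 kg. Origin: centre of its foot; z runs up along it. It starts upright in one of the holder's three holes, with its foot 15 mm above the table.
- holder: fixed wooden block 170 x 56 x 40 mm with three 20 mm holes 25 mm deep, 55 mm apart along its x axis, for the pin and two punches (which stands where varies). Origin: centre of its underside.
- pin_hole (a point): centre of the mouth of the upright pin hole in the blue fixture plate (200 x 200 mm, fixed), 36 mm above the table, seen between the wheel's spokes, 56 mm from the wheel's axis; ringed in white, 18.5 mm in diameter, 32 mm deep, mouth bevelled 3 mm; z up. Seated, the pin's foot is about 32 mm below this point and its head stands above the wheel.
- wheel (a joint): turn of the yellow wheel about its upright axis, rad, clockwise from above positive. 220 mm across, rim up to 74 mm above the table, five spokes 14 mm wide at heights 38 to 52 mm. It spins with little friction; with the pin in, it goes 0.1 to 0.35 rad clockwise before a spoke leans on the pin.
- wrench_axis (a point): fixed point on the upright axis of wheel and nut, at the height of the wrench handle's centre line, 140 mm above the table; the wrench head reaches up to 157 mm above the table.
- wrench_grip (a point): point on the handle's centre line, 200 mm from the axis; x points outward along the black grip: a level bar 26 mm thick, 145 to 250 mm from the axis. Swung clockwise it takes up the wheel's slack, runs the nut down 0.1 to 0.35 rad more at 2 N or less here, then the nut seats and the push rises sharply to about 8 N, where the wrench breaks over at a nearly steady push.
- click (a joint): break-over hinge between steel head and handle, upright, 40 mm from the nut's axis: 0 rad is straight; a spring holds it so until the set torque (1.2 N m here, about 8 N at the grip point); then it yields clockwise (positive) to a hard stop at 0.14 rad, and springs back straight when let go. The wrench has broken over once past 0.05 rad.
- stud_stretch (a joint): twist of the wheel's stud, rad: stays 0 unless the nut is overtightened (more than 2.8 N m, about 14 N at the grip point, reached only by pushing on after the break-over hinge has met its stop).
- punch_a: black-headed punch, 105 mm long, steel shank 16 mm, head 24 mm across, standing in the holder; leave it there; origin: centre of its foot, z up
- punch_b: wooden-headed punch, 130 mm long, otherwise like the black one, standing in the holder; leave it there; origin: centre of its foot, z up
- paint_tin: closed paint tin, 80 mm across, 110 mm high, a bystander; origin: centre of its underside
- tape_roll: roll of paper tape lying flat, 100 mm across, 24 mm high, a bystander; origin: centre of its underside
- jar: closed amber glass jar, 66 mm across, 90 mm high, a bystander; origin: centre of its underside
- screwdriver: orange screwdriver lying on the table, about 200 mm long, a bystander; its x runs along it
- drill: cordless drill standing on its battery, about 185 mm high, a bystander; origin: centre of its underside

How it is judged:
By the outcome, as a careful person would: the job done as asked, in the order asked, and still so for the second after the job is handed in, with the robot touching nothing.
It also fails if it takes over 72 s, if anything falls off the work surface, if the arm or the gripper's body presses on something with over 40 N, if the wrist force passes 120 N, or if a joint passes its speed limit or range.

## Working session

There is one attempt and no reset: what is moved stays moved. The work goes in short steps, Python scripts to look and compute and a tool call to move; the robot and the scene stay as the last step left them, time stands still between calls to the robot, and variables do not carry over. Pictures are saved under pics/ and viewed, at most 10 in all, crops included, and the job is handed in when it is done.

Besides the shell and the picture viewer there is one more tool, called after "Request:" by a JSON object that holds its "method" and its "body". servo_tool: Moves the arm, as the interface text tells. Its arguments: {"type":"object","properties":{"moves":{"type":"array"}},"required":["moves"]}

```bash
mkdir -p pics
cat > h.py <<'E'
import numpy as np,cv2
from plant import manip
def grab(n,save=None):
    f=manip.grab_frame(n)
    if save: cv2.imwrite('pics/'+save,f['image'])
    return f
def ray(f,u,v):
    d=np.linalg.inv(f['mtx'])@[u,v,1]; return np.array(f['eye']),np.array(f['rotation'])@d
def onz(f,u,v,z):
    e,d=ray(f,u,v); return e+d*(z-e[2])/d[2]
def proj(f,p):
    c=np.array(f['rotation']).T@(np.array(p)-f['eye']); q=np.array(f['mtx'])@c; return q[:2]/q[2]
def tool(v):  # world mm -> tool axes
    from scipy.spatial.transform import Rotation as R
    q=manip.state()['tool_rot']; return R.from_quat([q[1],q[2],q[3],q[0]]).inv().apply(v)
E
python3 - <<'E'
from h import *
import pickle
fs={n:grab(n,n+'0.png') for n in('top','side','wrist')}
pickle.dump({k:{a:np.array(b) for a,b in v.items()} for k,v in fs.items()},open('f0.pkl','wb'))
for n,f in fs.items(): print(n,f['eye'],np.array(f['rotation']).round(3).tolist(),f['mtx'][0])
print(manip.state())
E
```

```text
top [0.3252459  0.0503733  1.37692778] [-0.074, 0.744, -0.661, 0.068] [396.2701265   0.        326.0122803]
side [-0.06148983 -0.92381075  1.34100174] [-0.355, 0.893, -0.256, 0.108] [510.42095922   0.         323.86913426]
wrist [0.22151085 0.58810992 0.37276014] [0.111, 0.844, 0.521, 0.068] [314.78494053   0.         315.35616415]
{'time': 0.15, 'joint_pos': array([ 9.86993635e-01,  5.32439160e-02,  1.61397526e+00,  2.64135021e-05,
        1.47597800e+00, -1.19026496e-01]), 'joint_vel': array([-0.00063397, -0.00270319, -0.00277009, -0.00051999, -0.00081231,
       -0.00146413]), 'joint_efforts': array([ 1.03441853e-03, -3.94239485e+01, -3.70721841e+01, -3.86639329e-05,
        4.60725671e-03, -2.63625913e-05]), 'tool_pos': array([0.27986076, 0.55826504, 0.20722345]), 'tool_rot': array([-2.88502140e-04,  2.30303235e-01,  9.73118583e-01, -7.48706328e-04]), 'contact_force': array([0.2336427 , 0.2725127 , 0.19242882]), 'ft_torque': array([ 0.03021816,  0.00772539, -0.01979577]), 'grasp_force': 0.0, 'gripper_width': 1.0008748497890663}
```

View pics/top0.png

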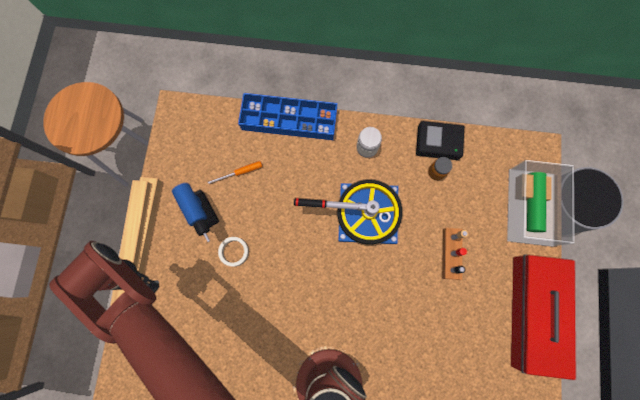

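View pics/side0.png

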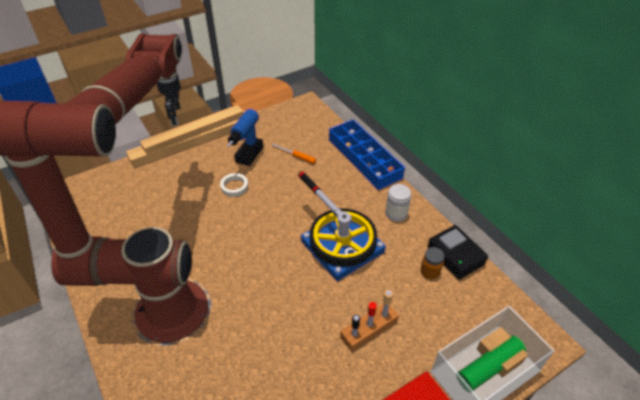

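Top view: the red pin head is in the holder's middle hole at about (462,251). The white ring is at about (385,216), the wrench axis at (372,208), and the black grip runs from (295,202) to (327,205), pointing world +y. The side view agrees: the pin is at (372,307) and the wheel centre at (344,232).

Run:
```python
from h import *
import pickle
F=pickle.load(open('f0.pkl','rb'))
def blob(f,lo,hi,box,show=''):
    x0,y0,x1,y1=box; h=cv2.cvtColor(f['image'],cv2.COLOR_BGR2HSV)[y0:y1,x0:x1]
    m=cv2.inRange(h,lo,hi)
    n,l,s,c=cv2.connectedComponentsWithStats(m)
    for i in np.argsort(-s[1:,4])[:3]+1: print(show,s[i].tolist(),(c[i]+[x0,y0]).round(2).tolist())
    i=np.argmax(s[1:,4])+1; return c[i]+[x0,y0]
t,s=F['top'],F['side']
pr=blob(t,(0,170,90),(6,255,255),(440,225,480,290),'pin top')
ps=blob(s,(0,170,90),(6,255,255),(345,290,400,340),'pin side')
rt=blob(t,(0,0,170),(180,60,255),(378,208,394,224),'ring')
ho=blob(t,(5,100,60),(14,255,255),(435,220,475,285),'holder')
w=blob(t,(22,150,100),(35,255,255),(330,170,410,250),'yellow')
print('pin@113',onz(t,*pr,.113),onz(s,*ps,.113)); print('ring',onz(t,*rt,.036))
print('axis',onz(t,372,208,.15)); 
for u in((295,202),(327,205)): print('grip',onz(t,*u,.14))
# wheel yellow ring hull ellipse
im=t['image'];h=cv2.cvtColor(im,cv2.COLOR_BGR2HSV);m=np.zeros(im.shape[:2],np.uint8);m[170:250,330:410]=cv2.inRange(h[170:250,330:410],(22,150,100),(35,255,255))
e=cv2.fitEllipse(cv2.convexHull(cv2.findNonZero(m)));print(e,onz(t,*e[0],.07))
b=[cv2.resize(im[y0:y1,x0:x1],(400,400),interpolation=cv2.INTER_CUBIC) for x0,x1,y0,y1 in((330,410,170,250),(425,505,215,295))]
cv2.imwrite('pics/crop.png',np.hstack(b))
```

```text
pin top [16, 23, 11, 8, 62] [461.48, 251.4]
pin side [24, 12, 8, 14, 89] [371.85, 308.13]
ring [1, 4, 12, 10, 58] [384.72, 216.81]
ring [0, 0, 2, 2, 3] [378.33, 208.33]
holder [0, 0, 40, 65, 2320] [453.95, 252.04]
holder [27, 14, 1, 1, 1] [462.0, 234.0]
yellow [11, 13, 58, 57, 976] [371.9, 210.87]Traceback (most recent call last):
  File "<stdin>", line 16, in <module>
  File "h.py", line 10, in onz
    e,d=ray(f,u,v); return e+d*(z-e[2])/d[2]
        ~~~^^^^^^^
  File "h.py", line 8, in ray
    d=np.linalg.inv(f['mtx'])@[u,v,1]; return np.array(f['eye']),np.array(f['rotation'])@d
                                                                 ~~~~~~~~~~~~~~~~~~~~~~~^~
ValueError: matmul: Input operand 1 has a mismatch in its core dimension 0, with gufunc signature (n?,k),(k,m?)->(n?,m?) (size 3 is different from 4)
```

```bash
python3 - <<'E'
s=open('h.py').read()
s=s.replace("from plant import manip\n","from plant import manip\nfrom scipy.spatial.transform import Rotation as R\ndef mat(q): return R.from_quat([q[1],q[2],q[3],q[0]]).as_matrix()\n",1).replace("np.array(f['rotation'])","mat(f['rotation'])")
open('h.py','w').write(s)
E
python3 - <<'E'
from h import *
import pickle
F=pickle.load(open('f0.pkl','rb'));t,s=F['top'],F['side']
print(mat(t['rotation']).round(2))
pr,ps=(461.48,251.4),(371.85,308.13)
e1,d1=ray(t,*pr);e2,d2=ray(s,*ps)
k=np.linalg.lstsq(np.c_[d1,-d2],e2-e1,rcond=None)[0];print('tri',e1+k[0]*d1,e2+k[1]*d2)
print('pin@.113',onz(t,*pr,.113)); print('ring',onz(t,384.72,216.81,.036)); print('axis',onz(t,372,208,.15))
for u in((295,202),(327,205)): print('grip',onz(t,*u,.14))
im=t['image'];h=cv2.cvtColor(im,cv2.COLOR_BGR2HSV);m=np.zeros(im.shape[:2],np.uint8);m[170:250,330:410]=cv2.inRange(h[170:250,330:410],(22,150,100),(35,255,255))
e=cv2.fitEllipse(cv2.convexHull(cv2.findNonZero(m)));print(e,onz(t,*e[0],.07))
for u in((463,234),(461,251),(460,269)): print(onz(t,*u,.13))
for n,u in dict(tin=(370,136),jar=(442,168),drill=(185,190),tape=(233,251),sd=(262,165)).items(): print(n,onz(t,*u,.1))
b=[cv2.resize(im[y0:y1,x0:x1],(400,400),interpolation=cv2.INTER_CUBIC) for x0,x1,y0,y1 in((330,410,170,250),(425,505,215,295))]
cv2.imwrite('pics/crop.png',np.hstack(b))
E
```

```text
[[ 0.12 -0.97  0.2 ]
 [-0.99 -0.12  0.02]
 [ 0.   -0.2  -0.98]]
tri [ 0.46335936 -0.36868159  0.11707217] [ 0.46280777 -0.36845802  0.11693734]
pin@.113 [ 0.46380578 -0.37003608  0.113     ]
ring [ 0.55928887 -0.12864115  0.036     ]
axis [ 0.56263599 -0.07120827  0.15      ]
grip [0.55513033 0.17287968 0.14      ]
grip [0.55743333 0.07069072 0.14      ]
((369.5658264160156, 211.21649169921875), (56.792388916015625, 58.19990158081055), 120.73017120361328) [ 0.56626972 -0.0720685   0.07      ]
[ 0.5171723  -0.36649467  0.13      ]
[ 0.46301207 -0.36282686  0.13      ]
[ 0.40707417 -0.36245869  0.13      ]
tin [ 0.8192178  -0.04610224  0.1       ]
jar [ 0.73518241 -0.29607073  0.1       ]
drill [0.55996372 0.54263456 0.1       ]
tape [0.38085149 0.3527027  0.1       ]
sd [0.67466114 0.30316078 0.1       ]
```

View pics/crop.png

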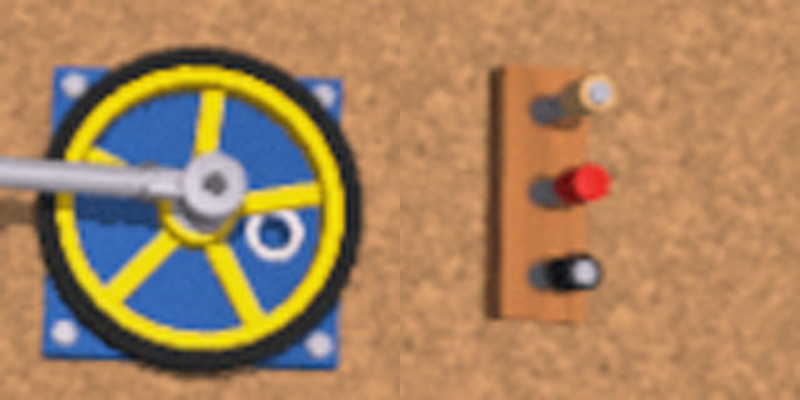

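Crop: the hole ring centre is at (273,235), clear of the spoke at (280,195), with about 20 mm between them. The pin is the middle red head, between the wooden and black punches. The pin is near (0.463,-0.369), the hole near (0.559,-0.129) and the axis near (0.566,-0.072). That puts the hole 57 mm from the axis, close to the given 56 mm.

Request:
{"method": "servo_tool", "body": {"moves": [[[0, 0, -20, 0, 0, -8.9, 85], [0, 0, -20, 0, 0, -8.9, 85], [0, 0, -20, 0, 0, -8.8, 85], [-28, -92, 0, 0, 0, 0, 85], [-14, -46, 0, 0, 0, 0, 85], [-14, -46, 0, 0, 0, 0, 85], [-14, -46, 0, 0, 0, 0, 85], [-14, -46, 0, 0, 0, 0, 85], [-14, -46, 0, 0, 0, 0, 85], [-14, -46, 0, 0, 0, 0, 85], [-14, -46, 0, 0, 0, 0, 85], [0, 0, 0, 0, 0, 0, 85]]]}}

```text
time: 1.65
tool_pos: [0.3967, 0.1745, 0.268]
tool_rot: [0.0, 0.003, 1.0, -0.0]
contact_force: [0.4, 0.5, 0.9]
gripper_width: 0.99
grasp_force: 0.0
```

```bash
python3 -c "
from h import *
s=manip.state();print(s['time'],s['tool_pos'],mat(s['tool_rot']).round(3).tolist()); print(tool((np.array([.463,-.369,.25])-s['tool_pos'])*1000))"
```

```text
1.65 [0.39668156 0.17449444 0.2679551 ] [[-1.0, 0.006, 0.0], [0.006, 1.0, -0.0], [-0.0, -0.0, -1.0]]
[ -69.52033481 -543.08653272   18.1843059 ]
```

Request:
{"method": "servo_tool", "body": {"moves": [[[-6, -49, 0, 0, 0, 0, 85], [-6, -49, 0, 0, 0, 0, 85], [-6, -49, 0, 0, 0, 0, 85], [-6, -49, 0, 0, 0, 0, 85], [-6, -49, 0, 0, 0, 0, 85], [-6, -49, 0, 0, 0, 0, 85], [-6, -49, 0, 0, 0, 0, 85], [-6, -50, 0, 0, 0, 0, 85], [-7, -50, 0, 0, 0, 0, 85], [-7, -50, 9, 0, 0, 0, 85], [-8, -50, 9, 0, 0, 0, 85], [0, 0, 0, 0, 0, 0, 85]]]}}

```text
time: 3.15
tool_pos: [0.4659, -0.3674, 0.2475]
tool_rot: [-0.001, 0.001, 1.0, 0.002]
contact_force: [-0.5, 0.5, 0.1]
gripper_width: 0.992
grasp_force: 0.0
```

Run:
```python
from h import *
f=grab('wrist','w1.png'); s=manip.state();print(s['tool_pos'],s['contact_force'],f['eye'])
h=cv2.cvtColor(f['image'],cv2.COLOR_BGR2HSV)
m=cv2.inRange(h,(0,170,60),(6,255,255))|cv2.inRange(h,(176,170,60),(180,255,255))
n,l,st,c=cv2.connectedComponentsWithStats(m)
for i in np.argsort(-st[1:,4])[:3]+1: print(st[i],c[i],onz(f,*c[i],.135))
print(proj(f,[.463,-.369,.135]))
```

```text
[ 0.46610269 -0.36606698  0.24852819] [-0.21474053  0.40413534 -0.50977083] [ 0.40095156 -0.3673683   0.41340899]
[    0     0   112   194 18702] [ 48.35381243 101.76558657] [ 0.39184833 -0.59197858  0.135     ]
[  92    0   60  184 6296] [122.64628335  86.8499047 ] [ 0.38003459 -0.5274209   0.135     ]
[303 164  25  31 612] [315.39542484 178.89705882] [ 0.45904907 -0.36642115  0.135     ]
[312.55708973 183.1837061 ]
```

View pics/w1.png

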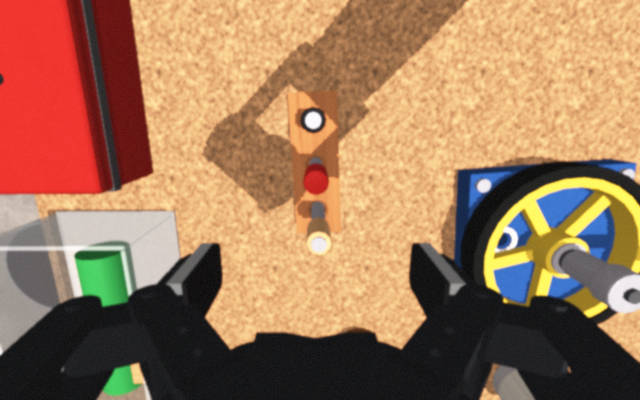

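The red head is at about (316,181), black punch at (313,120) and wooden punch at (319,243). The hole ring shows at (506,238). The pin sits centred between the open fingers, so I'm descending.

Request:
{"method": "servo_tool", "body": {"moves": [[[2, -1, 25, 0, 0, 0, 85], [2, 0, 25, 0, 0, 0, 85], [0, 0, 25, 0, 0, 0, 85], [0, 0, 25, 0, 0, 0, 85], [0, 0, 20, 0, 0, 0, 85], [0, 0, 11, 0, 0, 0, 85], [0, 0, 0, 0, 0, 0, 20], [0, 0, 0, 0, 0, 0, 18], [0, 0, 0, 0, 0, 0, 18], [0, 0, 0, 0, 0, 0, 18], [0, 0, 0, 0, 0, 0, 18], [0, 0, 0, 0, 0, 0, 18]]]}}

```text
time: 4.7
tool_pos: [0.4618, -0.3672, 0.1192]
tool_rot: [0.0, 0.0, 1.0, -0.0]
contact_force: [0.8, 0.6, 0.1]
gripper_width: 0.207
grasp_force: 0.0
```

Request:
{"method": "servo_tool", "body": {"moves": [[[0, 0, 0, 0, 0, 0, 15], [0, 0, 0, 0, 0, 0, 15], [0, 0, 0, 0, 0, 0, 15]]]}}

```text
time: 5.08
tool_pos: [0.4618, -0.3672, 0.1192]
tool_rot: [-0.0, 0.0, 1.0, 0.0]
contact_force: [-0.7, -0.3, -0.4]
gripper_width: 0.178
grasp_force: 0.0
```

Run:
```python
from h import *
f=grab('wrist','w2.png'); s=manip.state();print(s['tool_pos'],s['contact_force'],s['gripper_width'],s['grasp_force'])
```

```text
[ 0.46183944 -0.36721782  0.11920046] [-0.47761066 -0.72922744  0.70248242] 0.17653698435829818 0.0
```

View pics/w2.png

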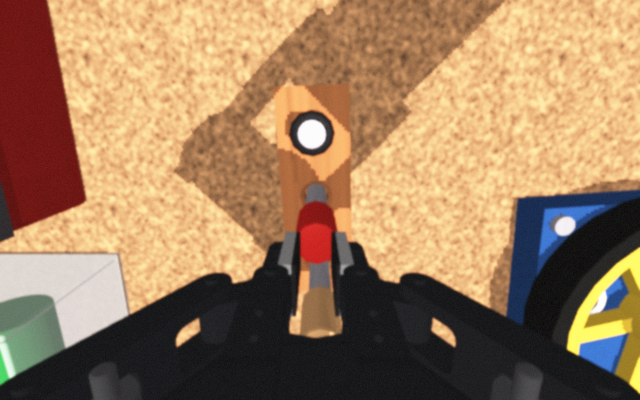

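The wrist view shows the red head at (317,235) between the pads, but the opening reads 15 mm with no grip force. I'm zooming in on both views.

Run:
```python
from h import *
f=cv2.imread('pics/w2.png'); g=grab('side','s2.png')
u,v=proj(g,[.463,-.369,.1]).astype(int)
a=cv2.resize(f[170:345,240:400],(400,437),interpolation=3); b=cv2.resize(g['image'][v-40:v+40,u-36:u+36],(394,437),interpolation=3)
cv2.imwrite('pics/c2.png',np.hstack([a,b]))
w=grab('wrist'); print(w['eye'],mat(w['rotation']).round(3).tolist())
for p in([.462,-.367,.135],[.462,-.367,.091],[.45,-.367,.04],[.45,-.367,.015],[.407,-.367,.12],[.517,-.367,.145]): print(p,proj(w,p))
```

```text
[ 0.39643464 -0.36679459  0.28486344] [[0.0, 0.966, 0.259], [1.0, -0.0, 0.001], [0.001, 0.259, -0.966]]
[0.462, -0.367, 0.135] [314.76895859 243.4507817 ]
[0.462, -0.367, 0.091] [314.8389227  215.95960475]
[0.45, -0.367, 0.04] [314.88048788 181.05453326]
[0.45, -0.367, 0.015] [314.90025318 174.92159584]
[0.407, -0.367, 0.12] [314.7162014  132.58563871]
[0.517, -0.367, 0.145] [314.83008574 347.55681071]
```

View pics/c2.png

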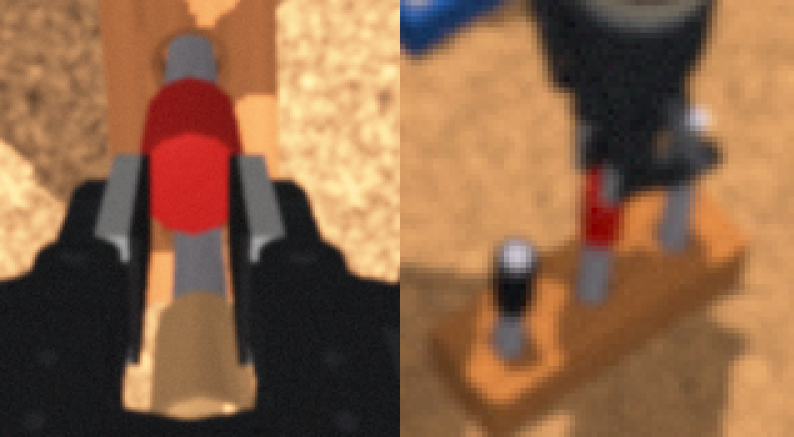

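The head hasn't moved. The pad tips measure about z 0.14 from their row and their 34 px gap, so they closed above the 0.135 head top. I'll reopen, check `tcp_to_tips`, and go about 30 mm lower.

Request:
{"method": "servo_tool", "body": {"moves": [[[0, 0, 0, 0, 0, 0, 85], [0, 0, 0, 0, 0, 0, 85], [0, 0, 0, 0, 0, 0, 85], [0, 0, 0, 0, 0, 0, 85], [0, 0, 0, 0, 0, 0, 85], [0, 0, 0, 0, 0, 0, 85], [0, 0, 8, 0, 0, 0, 85], [0, 0, 8, 0, 0, 0, 85], [0, 0, 8, 0, 0, 0, 85], [0, 0, 0, 0, 0, 0, 85]]]}}

```text
time: 6.48
tool_pos: [0.4612, -0.3665, 0.0937]
tool_rot: [-0.001, 0.0, 1.0, 0.001]
contact_force: [-0.4, -0.6, -0.1]
gripper_width: 0.994
grasp_force: 0.0
```

Run:
```python
from h import *
s=manip.state();print(manip.tcp_to_tips,s['tool_pos'],s['contact_force'],s['gripper_width'])
f=grab('wrist','w3.png');g=grab('side','s3.png')
u,v=proj(g,[.463,-.369,.1]).astype(int)
a=cv2.resize(f['image'][150:350,160:480],(480,300),interpolation=3); b=cv2.resize(g['image'][v-45:v+35,u-42:u+42],(315,300),interpolation=3)
cv2.imwrite('pics/c3.png',np.hstack([a,b]))
```

```text
0.014 [ 0.46119548 -0.36654689  0.09374181] [-0.35867382 -0.63536044 -0.12664853] 0.9939520366669146
```

View pics/c3.png

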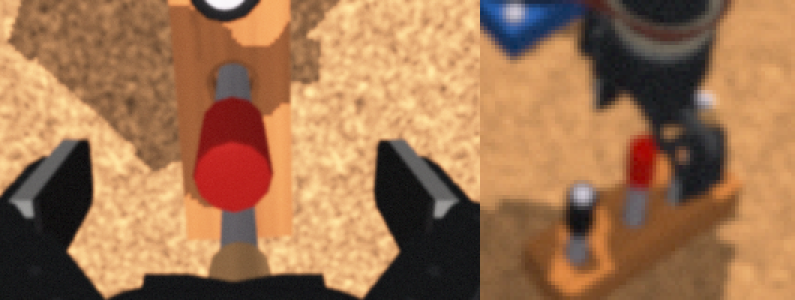

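With the fingers open, the tips are at rows near 243. From the row and the 85 mm gap that is z≈0.128 at a reported TCP height of 0.094, so the real fingers end about 35 mm higher than the reported pose implies. The pin is centred at x=0.4605. I'll go 12 mm lower and grip.

Request:
{"method": "servo_tool", "body": {"moves": [[[0, 0, 6, 0, 0, 0, 85], [0, 0, 6, 0, 0, 0, 85], [0, 0, 0, 0, 0, 0, 15], [0, 0, 0, 0, 0, 0, 15], [0, 0, 0, 0, 0, 0, 15], [0, 0, 0, 0, 0, 0, 15], [0, 0, 0, 0, 0, 0, 15], [0, 0, 0, 0, 0, 0, 15], [0, 0, 0, 0, 0, 0, 15]]]}}

```text
time: 7.7
tool_pos: [0.4621, -0.3675, 0.0837]
tool_rot: [0.0, 0.0, 1.0, -0.0]
contact_force: [1.0, -0.0, 4.5]
gripper_width: 0.26
grasp_force: 59.0
```

Request:
{"method": "servo_tool", "body": {"moves": [[[0, 0, -10, 0, 0, 0, 15], [0, 0, -15, 0, 0, 0, 15], [0, 0, -25, 0, 0, 0, 15], [0, 0, -30, 0, 0, 0, 15], [0, 0, -30, 0, 0, 0, 15], [0, 0, 0, 0, 0, 0, 15], [0, 0, 0, 0, 0, 0, 15]]]}}

```text
time: 8.57
tool_pos: [0.4614, -0.3668, 0.1922]
tool_rot: [-0.001, 0.0, 1.0, 0.001]
contact_force: [-0.3, 0.1, -1.5]
gripper_width: 0.261
grasp_force: 58.9
```

Run:
```python
from h import *
f=grab('wrist','w4.png'); s=manip.state();print(s['tool_pos'],s['contact_force'],s['gripper_width'],s['grasp_force'],s['joint_pos'])
h=cv2.cvtColor(f['image'],cv2.COLOR_BGR2HSV)
def comps(m,k=4):
    n,l,st,c=cv2.connectedComponentsWithStats(m)
    for i in np.argsort(-st[1:,4])[:k]+1: print(st[i],c[i],onz(f,*c[i],.036))
x0,y0=(proj(f,[.559,-.129,.036])-30).astype(int);print(x0+30,y0+30)
y0=max(y0,0)
m=np.zeros(h.shape[:2],np.uint8);m[y0:y0+60,x0:x0+60]=cv2.inRange(h[y0:y0+60,x0:x0+60],(0,0,170),(180,70,255));comps(m)
a=cv2.resize(f['image'],(560,350));b=cv2.resize(f['image'][max(y0,0):y0+60,x0:x0+60],(240,240),interpolation=3)
o=np.zeros((350,800,3),np.uint8);o[:,:560]=a;o[:240,560:]=b;cv2.imwrite('pics/c4.png',o)
```

```text
[ 0.46109763 -0.36648729  0.19134993] [-0.03344202  0.8078048  -1.79738487] 0.26451647036058795 58.88515770435333 [-7.97867428e-01 -1.92503992e-02  1.71400151e+00 -2.95542092e-05
  1.44971421e+00 -2.36809522e+00]
526 261
[525 235  28  42 260] [540.22692308 261.46153846] [ 0.55870406 -0.11355156  0.036     ]
[551 290   5   1   5] [553. 290.] [ 0.5947836  -0.09215758  0.036     ]
[527 270   1   1   1] [527. 270.] [ 0.56927788 -0.12658144  0.036     ]
```

View pics/c4.png

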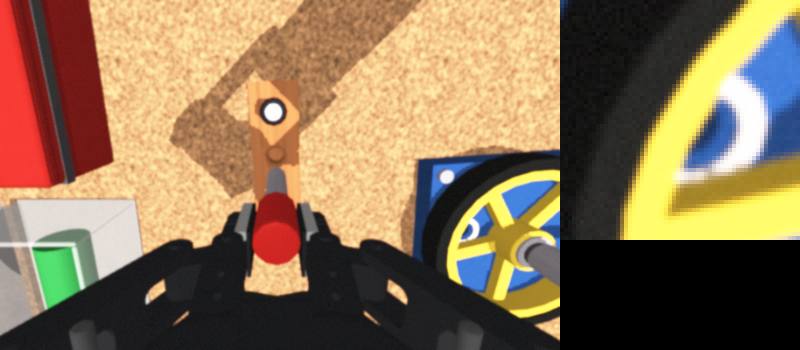

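The pin is held upright at (275,230) in the left panel and has left its hole, which is empty at (275,155). Part of the ring is visible at (467,230), partly hidden by the rim. Next I go above the hole and look from close by.

Request:
{"method": "servo_tool", "body": {"moves": [[[-16, 40, 0, 0, 0, 0, 15], [-16, 40, 0, 0, 0, 0, 15], [-16, 40, 0, 0, 0, 0, 15], [-16, 40, 0, 0, 0, 0, 15], [-16, 40, 0, 0, 0, 0, 15], [-17, 38, 0, 0, 0, 0, 15], [0, 0, 0, 0, 0, 0, 15], [0, 0, 0, 0, 0, 0, 15], [0, 0, 0, 0, 0, 0, 15]]]}}

```text
time: 9.75
tool_pos: [0.5583, -0.1301, 0.1925]
tool_rot: [-0.001, 0.001, 1.0, 0.0]
contact_force: [-0.0, 0.3, -1.8]
gripper_width: 0.261
grasp_force: 59.2
```

Run:
```python
from h import *
f=grab('wrist','w5.png'); s=manip.state();print(s['tool_pos'],s['contact_force'],s['gripper_width'],s['grasp_force'])
print('hole est',proj(f,[.559,-.129,.036]),'foot',proj(f,list(s['tool_pos'][:2])+[.123]),'head',proj(f,list(s['tool_pos'][:2])+[.243]))
h=cv2.cvtColor(f['image'],cv2.COLOR_BGR2HSV)
m=cv2.inRange(h,(0,0,170),(180,70,255))
n,l,st,c=cv2.connectedComponentsWithStats(m)
for i in np.argsort(-st[1:,4])[:8]+1: print(st[i],c[i],onz(f,*c[i],.036))
m=cv2.inRange(h,(0,170,60),(6,255,255))
n,l,st,c=cv2.connectedComponentsWithStats(m)
for i in np.argsort(-st[1:,4])[:2]+1: print('red',st[i],c[i])
```

```text
[ 0.55845996 -0.13017527  0.19272216] [-0.22209606  0.70052978 -1.42690673] 0.26134532581989034 59.1737025976181
hole est [315.77992236 177.08746282] foot [314.51252415 198.91189553] head [314.02044448 277.76757722]
[ 371  193  239   63 6690] [479.2044843  215.44962631] [0.60145941 0.04711979 0.036     ]
[301 161  36  33 509] [318.50884086 175.77210216] [ 0.55760905 -0.12615521  0.036     ]
[359 174  41  37 294] [375.67687075 183.60204082] [ 0.56607717 -0.0661875   0.036     ]
[273  97  18  18 260] [281.48846154 105.53846154] [ 0.48720672 -0.16264874  0.036     ]
[452  83  18  17 198] [461.54545455  90.33838384] [0.47327818 0.01291556 0.036     ]
[266  88  38  48 118] [275.94915254 102.63559322] [ 0.48445822 -0.16800565  0.036     ]
[435  76  39  31  91] [461.37362637  83.12087912] [0.46664384 0.01196449 0.036     ]
[336 113  32  49  74] [351.44594595 137.10810811] [ 0.51795355 -0.09294822  0.036     ]
red [ 288  220   56   83 3604] [315.2463929  262.84156493]
red [610 190  25  36 428] [625.01635514 206.95560748]
```

View pics/w5.png

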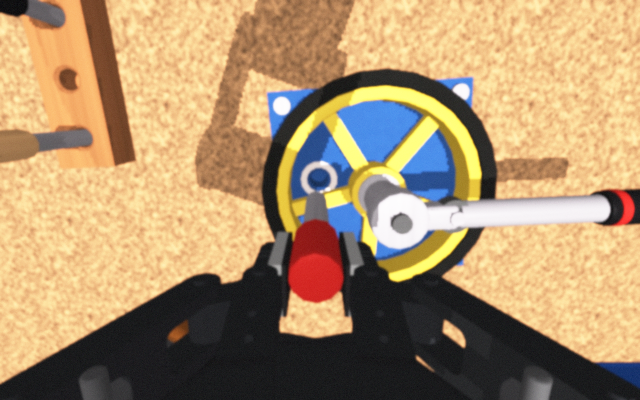

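Close view: the ring centre is at about (319,177), clear of the spokes, and the pin is upright with its foot at about (317,197). I'll measure the pin's axis and the ring together in this same image.

Run:
```python
from h import *
im=cv2.imread('pics/w5.png'); h=cv2.cvtColor(im,cv2.COLOR_BGR2HSV)
m=cv2.inRange(h,(0,0,170),(180,70,255)); m[:155]=0;m[197:]=0;m[:,:295]=0;m[:,341:]=0
pts=cv2.findNonZero(m); hull=cv2.convexHull(pts); print('ring',cv2.fitEllipse(hull),cv2.minEnclosingCircle(pts))
g=cv2.Sobel(cv2.GaussianBlur(im[...,0].astype(np.float32),(3,3),0),cv2.CV_32F,1,0)
for r in range(188,222,3): print(r,' '.join('%d/%d/%d'%tuple(im[r,c]) for c in range(300,334,2)))
for r in (235,245,255,265,275,285):
    x=np.where((h[r,280:350,0]<7)&(h[r,280:350,1]>150))[0]+280; print('head',r,x.min(),x.max(),x.mean())
cv2.imwrite('pics/c5.png',cv2.resize(im[150:310,260:380],(600,600)[:2] if 0 else (450,600),interpolation=3))
```

```text
ring ((318.5589599609375, 177.91268920898438), (33.725746154785156, 37.03374481201172), 79.32184600830078) ((318.6145935058594, 178.5520782470703), 18.250545501708984)
188 140/81/47 155/112/96 198/190/200 211/217/229 211/215/226 189/182/192 147/121/113 133/86/64 142/77/44 172/94/52 171/94/51 177/104/66 191/134/107 237/231/234 250/251/253 225/231/240 193/207/223
191 136/76/39 142/81/46 153/108/89 187/177/183 204/209/223 198/201/217 180/186/197 148/144/150 143/118/110 171/140/133 219/213/220 214/224/233 159/185/203 161/199/219 148/197/222 87/165/193 58/168/202
194 138/76/41 139/80/46 138/78/44 138/87/64 147/128/126 131/128/134 116/111/116 115/110/116 109/106/109 107/102/108 116/114/120 102/116/129 74/163/191 85/236/250 103/250/254 113/253/255 118/254/255
197 109/99/97 98/110/117 77/117/136 86/117/134 116/114/119 116/110/116 119/115/119 117/114/117 111/107/111 111/106/111 106/101/107 110/103/109 105/153/173 117/251/255 122/254/255 123/254/255 123/254/255
200 46/148/181 51/164/198 57/172/207 99/143/161 112/110/116 116/114/117 115/111/116 115/110/113 111/106/111 110/105/111 107/105/108 10
[... 899 characters left out ...]
149/127/121 137/115/113 115/112/117 114/110/116 111/106/110 113/108/113 106/104/108 106/103/108 109/103/109 109/103/109 101/99/102 102/98/101 111/101/103 179/116/84 224/132/70 228/136/74
218 199/117/70 221/132/77 149/115/104 115/112/114 112/108/113 111/107/117 100/96/115 92/89/121 90/86/116 100/98/114 105/102/112 103/100/106 104/100/104 105/99/102 171/118/95 226/135/71 228/134/70
221 152/121/113 202/123/85 121/92/115 75/74/127 58/59/134 43/42/140 33/35/145 27/30/142 25/26/141 32/34/140 37/37/134 47/46/134 58/58/129 67/65/118 144/97/94 223/131/74 227/133/70
head 235 296 334 315.0
head 245 292 339 315.5
head 255 290 341 315.5
head 265 288 342 315.0
head 275 287 343 315.0
head 285 290 342 316.0
```

View pics/c5.png

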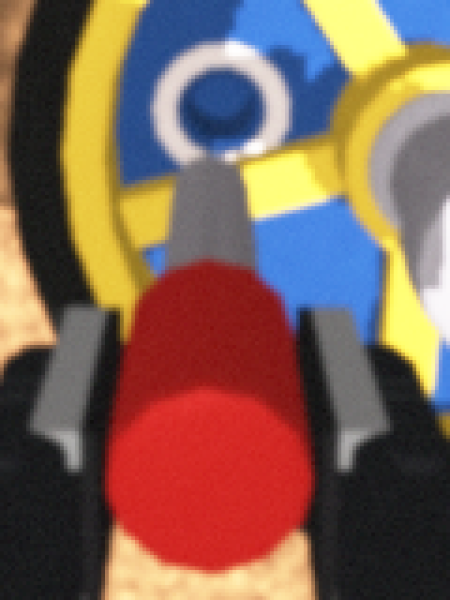

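The ring centre is at (318.6,178) and the pin axis at column 315.3, vertical. The pin therefore needs about +3.4 mm in Y and +1.3 mm in X. I'll correct that, then turn 90° so the fingers open tangentially, away from the wrench head.

Request:
{"method": "servo_tool", "body": {"moves": [[[-1.3, 3.4, 0, 0, 0, 0, 15], [0, 0, 0, 0, 0, 10, 15], [0, 0, 0, 0, 0, 10, 15], [0, 0, 0, 0, 0, 10, 15], [0, 0, 0, 0, 0, 10, 15], [0, 0, 0, 0, 0, 10, 15], [0, 0, 0, 0, 0, 10, 15], [0, 0, 0, 0, 0, 10, 15], [0, 0, 0, 0, 0, 10, 15], [0, 0, 0, 0, 0, 10, 15], [0, 0, 0, 0, 0, 0, 15], [0, 0, 0, 0, 0, 0, 15]]]}}

```text
time: 11.3
tool_pos: [0.5602, -0.126, 0.1932]
tool_rot: [0.0, 0.707, 0.708, 0.0]
contact_force: [0.0, -0.6, -1.2]
gripper_width: 0.258
grasp_force: 59.2
```

Request:
{"method": "servo_tool", "body": {"moves": [[[0, 0, 15, 0, 0, 0, 15], [0, 0, 15, 0, 0, 0, 15], [0, 0, 15, 0, 0, 0, 15], [0, 0, 10, 0, 0, 0, 15], [0, 0, 10, 0, 0, 0, 15], [0, 0, 0, 0, 0, 0, 15], [0, 0, 0, 0, 0, 0, 15]]]}}

```text
time: 12.18
tool_pos: [0.5606, -0.126, 0.1287]
tool_rot: [0.0, 0.707, 0.707, 0.0]
contact_force: [-0.2, -0.0, -1.6]
gripper_width: 0.266
grasp_force: 59.2
```

Request:
{"method": "servo_tool", "body": {"moves": [[[0, 0, 8, 0, 0, 0, 15], [0, 0, 8, 0, 0, 0, 15], [0, 0, 6, 0, 0, 0, 15], [0, 0, 4, 0, 0, 0, 15], [0, 0, 4, 0, 0, 0, 15], [0, 0, 0, 0, 0, 0, 15]]]}}

```text
time: 12.92
tool_pos: [0.5601, -0.1258, 0.0978]
tool_rot: [-0.0, 0.707, 0.707, -0.0]
contact_force: [0.0, -0.4, -1.7]
gripper_width: 0.263
grasp_force: 59.2
```

Request:
{"method": "servo_tool", "body": {"moves": [[[0, 0, 4, 0, 0, 0, 15], [0, 0, 4, 0, 0, 0, 15], [0, 0, 4, 0, 0, 0, 15], [0, 0, 0, 0, 0, 0, 15]]]}}

```text
time: 13.42
tool_pos: [0.5599, -0.1257, 0.0856]
tool_rot: [-0.0, 0.707, 0.707, -0.0]
contact_force: [0.1, 0.7, -1.0]
gripper_width: 0.261
grasp_force: 59.2
```

Request:
{"method": "servo_tool", "body": {"moves": [[[0, 0, 4, 0, 0, 0, 15], [0, 0, 4, 0, 0, 0, 15], [0, 0, 3, 0, 0, 0, 15], [0, 0, 0, 0, 0, 0, 15]]]}}

```text
time: 13.92
tool_pos: [0.56, -0.1258, 0.0747]
tool_rot: [-0.0, 0.707, 0.707, -0.0]
contact_force: [0.7, -0.0, -2.0]
gripper_width: 0.26
grasp_force: 59.2
```

Request:
{"method": "servo_tool", "body": {"moves": [[[0, 0, 1.5, 0, 0, 0, 15], [0, 0, 1, 0, 0, 0, 15], [0, 0, 1, 0, 0, 0, 15], [0, 0, 0, 0, 0, 0, 15]]]}}

```text
time: 14.42
tool_pos: [0.5606, -0.1261, 0.0727]
tool_rot: [0.0, 0.707, 0.707, 0.0]
contact_force: [-2.8, 1.1, 5.0]
gripper_width: 0.259
grasp_force: 59.8
```

The pin bottomed at the predicted height (tool z about 0.0725) with a 5 N contact. I'll release and lift.

Request:
{"method": "servo_tool", "body": {"moves": [[[0, 0, 0, 0, 0, 0, 60], [0, 0, 0, 0, 0, 0, 60], [0, 0, 0, 0, 0, 0, 60], [0, 0, 0, 0, 0, 0, 60], [0, 0, 0, 0, 0, 0, 60], [0, 0, -10, 0, 0, 0, 60], [0, 0, -20, 0, 0, 0, 60], [0, 0, -30, 0, 0, 0, 60], [0, 0, -30, 0, 0, 0, 60], [0, 0, -30, 0, 0, 0, 60], [0, 0, 0, 0, 0, 0, 0], [0, 0, 0, 0, 0, 0, 0]]]}}

```text
time: 15.92
tool_pos: [0.5601, -0.1258, 0.1917]
tool_rot: [0.0, 0.707, 0.707, 0.0]
contact_force: [0.3, 0.6, -1.4]
gripper_width: 0.287
grasp_force: 0.0
```

Run:
```python
from h import *
s=manip.state();print(s['tool_pos'],s['gripper_width'],s['joint_pos'],s['contact_force'])
f=grab('wrist','w6.png');t=grab('top','t6.png');g=grab('side')
def red(f,box):
    x0,y0,x1,y1=box;h=cv2.cvtColor(f['image'],cv2.COLOR_BGR2HSV)[y0:y1,x0:x1];m=cv2.inRange(h,(0,170,80),(6,255,255))
    n,l,st,c=cv2.connectedComponentsWithStats(m);i=np.argmax(st[1:,4])+1;print(st[i]);return c[i]+[x0,y0]
p=[.560,-.126,.102]
for n,k in(('top',t),('side',g)):
    u,v=proj(k,p).astype(int); c=red(k,(u-14,v-14,u+14,v+14)); print(n,'expected',proj(k,p),'red',c,onz(k,*c,.102))
u,v=proj(t,[.56,.05,.14]).astype(int)
a=cv2.resize(f['image'],(440,275));b=cv2.resize(t['image'][v-60:v+60,u-70:u+70],(350,300),interpolation=3)
o=np.zeros((300,790,3),np.uint8);o[:275,:440]=a;o[:,440:]=b;cv2.imwrite('pics/c6.png',o)
```

```text
[ 0.56010305 -0.12578657  0.1917462 ] 0.2865010601893108 [-3.50551023e-01 -5.74210611e-02  1.75045151e+00  3.76508042e-05
  1.44847335e+00 -3.50033691e-01] [ 0.30409732  0.64502213 -1.37782875]
[12 11  7  6 29]
top expected [386.93201056 213.34645119] red [387.10344828 212.72413793] [ 0.56211566 -0.1263784   0.102     ]
[13 10  7 12 43]
side expected [350.94671075 238.7414964 ] red [351.51162791 238.90697674] [ 0.56112461 -0.12747541  0.102     ]
```

View pics/c6.png

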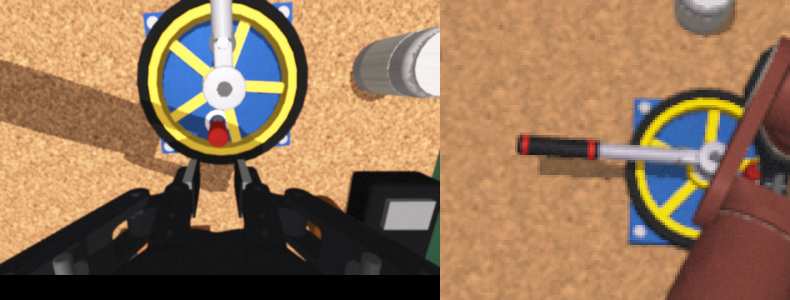

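Both views put the red head where a seated pin should be: (387,213) in the top view and (351.5,239) in the side view, both matching head-centre z 0.102. The handle still points +y, with the grip near (0.557,0.127). I'll go to its -x side with the fingers shut and come down to handle height.

Request:
{"method": "servo_tool", "body": {"moves": [[[40, -10, -5, 0, 0, 0, 0], [43, -10, 0, 0, 0, 0, 0], [43, -10, 0, 0, 0, 0, 0], [43, -10, 0, 0, 0, 0, 0], [43, -10, 0, 0, 0, 0, 0], [41, -10, 0, 0, 0, 0, 0], [0, 0, 25, 0, 0, 0, 0], [0, 0, 25, 0, 0, 0, 0], [0, 0, 25, 0, 0, 0, 0], [0, 0, 22, 0, 0, 0, 0], [0, 0, 0, 0, 0, 0, 0], [0, 0, 0, 0, 0, 0, 0]]]}}

```text
time: 17.58
tool_pos: [0.5006, 0.1272, 0.1001]
tool_rot: [0.0, 0.707, 0.707, 0.0]
contact_force: [1.0, -0.5, 0.1]
gripper_width: 0.001
grasp_force: 0.0
```

Run:
```python
from h import *
s=manip.state();print(s['time'],s['tool_pos'],s['gripper_width'],s['contact_force'])
f=grab('wrist','w7.png');t=grab('side','s7.png')
u,v=proj(t,[.53,.127,.12]).astype(int)
a=cv2.resize(f['image'],(480,300));b=cv2.resize(t['image'][v-50:v+50,u-50:u+50],(300,300),interpolation=3)
cv2.imwrite('pics/c7.png',np.hstack([a,b]))
```

```text
17.575 [0.50062013 0.12718272 0.10009202] 0.0006934477630425864 [ 1.02174873 -0.50092448  0.07401724]
```

View pics/c7.png

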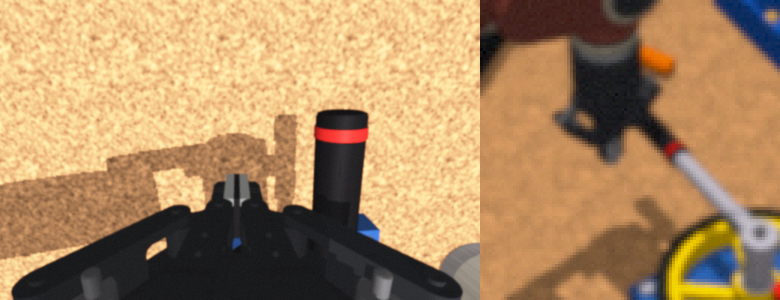

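The fingers are beside the grip on its -x side: closed tips at (237,185), grip at (340,180) in the wrist panel. This picture puts me past the 10 views allowed, so from here I use numbers only. I'm approaching the handle.

Request:
{"method": "servo_tool", "body": {"moves": [[[0, 6, 0, 0, 0, 0, 0], [0, 6, 0, 0, 0, 0, 0], [0, 6, 0, 0, 0, 0, 0], [0, 5, 0, 0, 0, 0, 0], [0, 5, 0, 0, 0, 0, 0], [0, 5, 0, 0, 0, 0, 0], [0, 0, 0, 0, 0, 0, 0]]]}}

```text
time: 18.55
tool_pos: [0.5337, 0.1271, 0.0997]
tool_rot: [0.0, 0.707, 0.707, -0.0]
contact_force: [0.3, -0.9, -0.3]
gripper_width: -0.002
grasp_force: 0.0
```

Request:
{"method": "servo_tool", "body": {"moves": [[[0, 4, 0, 0, 0, 1.2, 0], [0, 4, 0, 0, 0, 1.2, 0], [0, 4, 0, 0, 0, 1.2, 0], [0, 4, 0, 0, 0, 1.2, 0], [0, 0, 0, 0, 0, 0, 0]]]}}

```text
time: 19.18
tool_pos: [0.5498, 0.1265, 0.0998]
tool_rot: [0.0, 0.736, 0.677, 0.0]
contact_force: [0.3, 0.7, -0.2]
gripper_width: -0.001
grasp_force: 0.0
```

Request:
{"method": "servo_tool", "body": {"moves": [[[0, 4, 0, 0, 0, 1.2, 0], [0, 4, 0, 0, 0, 1.2, 0], [0, 4, 0, 0, 0, 1.2, 0], [0, 4, 0, 0, 0, 1.2, 0], [0, 0, 0, 0, 0, 0, 0]]]}}

```text
time: 19.8
tool_pos: [0.5655, 0.1248, 0.0997]
tool_rot: [0.0, 0.764, 0.645, -0.0]
contact_force: [-1.5, 1.6, -0.1]
gripper_width: -0.006
grasp_force: 0.4
```

```bash
cat > bar.py <<'E'
from h import *
# red grip bands + handle direction seen from the top/side cameras, near the grip circle at z=.14
s=manip.state(); print(s['tool_pos'],s['contact_force'])
A=np.array([.564,-.072])
for n in('top','side'):
    f=grab(n);h=cv2.cvtColor(f['image'],cv2.COLOR_BGR2HSV);m=cv2.inRange(h,(0,150,70),(8,255,255))|cv2.inRange(h,(174,150,70),(180,255,255))
    k,l,st,c=cv2.connectedComponentsWithStats(m)
    for i in range(1,k):
        if 3<st[i,4]<200:
            p=onz(f,*c[i],.14)[:2]-A
            if .12<np.hypot(*p)<.28 and p[1]>0: print(n,st[i,4],'r',np.hypot(*p).round(3),'ang deg',np.degrees(np.arctan2(p[0],p[1])).round(1))
E
python3 bar.py
```

```text
[0.56553489 0.12476498 0.09966541] [-1.46331182  1.55460491 -0.10342403]
side 20 r 0.165 ang deg 8.6
```

The red band shows the handle at +8.6° (it started near -2.5°), so it is moving with the fingers.

Request:
{"method": "servo_tool", "body": {"moves": [[[0, 4, 0, 0, 0, 1.2, 0], [0, 4, 0, 0, 0, 1.2, 0], [0, 4, 0, 0, 0, 1.2, 0], [0, 4, 0, 0, 0, 1.2, 0], [0, 0, 0, 0, 0, 0, 0]]]}}

```text
time: 20.52
tool_pos: [0.5814, 0.1214, 0.0997]
tool_rot: [0.0, 0.79, 0.613, 0.0]
contact_force: [-1.1, 1.0, -0.7]
gripper_width: -0.0
grasp_force: 0.4
```

```bash
python3 bar.py
```

```text
[0.58138865 0.12135127 0.09970138] [-1.08347003  0.95547797 -0.6914709 ]
side 18 r 0.165 ang deg 13.4
```

Request:
{"method": "servo_tool", "body": {"moves": [[[0, 4, 0, 0, 0, 1.2, 0], [0, 4, 0, 0, 0, 1.2, 0], [0, 4, 0, 0, 0, 1.2, 0], [0, 4, 0, 0, 0, 1.2, 0], [0, 0, 0, 0, 0, 0, 0]]]}}

```text
time: 21.25
tool_pos: [0.5949, 0.119, 0.0992]
tool_rot: [-0.003, 0.815, 0.579, -0.001]
contact_force: [-6.0, 8.3, 0.6]
gripper_width: -0.001
grasp_force: 4.1
```

```bash
python3 bar.py; python3 bar.py
```

```text
[0.59491345 0.11900378 0.09919032] [-5.98185826  8.26542574  0.5718096 ]
top 8 r 0.158 ang deg 14.6
side 17 r 0.166 ang deg 16.9
[0.5947045  0.11908977 0.09911738] [-6.7192601   8.70435204  1.65276356]
top 8 r 0.158 ang deg 14.6
side 16 r 0.166 ang deg 17.0
```

About 8–9 N tangential now, so the nut has seated. Small steps from here.

Request:
{"method": "servo_tool", "body": {"moves": [[[1, 1.5, 0, 0, 0, 0, 0], [1, 1.5, 0, 0, 0, 0, 0], [0, 0, 0, 0, 0, 0, 0]]]}}

```text
time: 21.82
tool_pos: [0.5977, 0.1188, 0.0986]
tool_rot: [-0.002, 0.815, 0.579, -0.002]
contact_force: [-7.0, 2.7, 1.5]
gripper_width: 0.001
grasp_force: 4.0
```

```bash
cat >> bar.py <<'E'
q=mat(s['tool_rot']); print('tool-axis force',(q.T@s['contact_force']).round(1),'yaw ang of tool',np.degrees(np.arctan2(*(s['tool_pos'][:2]-A))).round(2),np.hypot(*(s['tool_pos'][:2]-A)).round(4))
E
python3 bar.py
```

```text
[0.59770304 0.11877553 0.09860866] [-7.03080673  2.73938101  1.53010517]
top 4 r 0.158 ang deg 14.6
side 17 r 0.166 ang deg 18.0
tool-axis force [ 0.3 -7.5 -1.5] yaw ang of tool 10.02 0.1937
```

Sliding friction is relieved: the tangential force is 7.5 N while the handle moved on 1°, so it is yielding. Continuing in small steps and watching for the plateau.

Request:
{"method": "servo_tool", "body": {"moves": [[[0.3, 1, 0, 0, 0, 0.3, 0], [0.3, 1, 0, 0, 0, 0.3, 0], [0, 0, 0, 0, 0, 0, 0]]]}}

```text
time: 22.3
tool_pos: [0.5997, 0.1185, 0.0985]
tool_rot: [-0.002, 0.818, 0.575, -0.002]
contact_force: [-6.9, 3.4, 0.4]
gripper_width: 0.001
grasp_force: 4.0
```

```bash
python3 bar.py
```

```text
[0.59970294 0.11854231 0.09854925] [-6.9390633   3.40327436  0.38351494]
top 5 r 0.159 ang deg 15.4
side 17 r 0.167 ang deg 18.4
tool-axis force [ 0.8 -7.7 -0.3] yaw ang of tool 10.61 0.1939
```

Request:
{"method": "servo_tool", "body": {"moves": [[[0.3, 1, 0, 0, 0, 0.3, 0], [0.3, 1, 0, 0, 0, 0.3, 0], [0, 0, 0, 0, 0, 0, 0]]]}}

```text
time: 22.78
tool_pos: [0.6017, 0.1182, 0.0984]
tool_rot: [-0.002, 0.821, 0.57, -0.002]
contact_force: [-8.0, 2.7, 0.9]
gripper_width: -0.004
grasp_force: 4.0
```

```bash
python3 bar.py
```

```text
[0.60168045 0.11824933 0.09841031] [-8.04999728  2.70202304  0.9061103 ]
top 4 r 0.159 ang deg 15.7
side 16 r 0.166 ang deg 18.8
tool-axis force [-0.3 -8.5 -0.9] yaw ang of tool 11.2 0.1939
```

Request:
{"method": "servo_tool", "body": {"moves": [[[0.3, 1, 0, 0, 0, 0.3, 0], [0.3, 1, 0, 0, 0, 0.3, 0], [0, 0, 0, 0, 0, 0, 0]]]}}

```text
time: 23.25
tool_pos: [0.6037, 0.1179, 0.0984]
tool_rot: [-0.002, 0.824, 0.566, -0.003]
contact_force: [-7.4, 1.9, 1.6]
gripper_width: 0.0
grasp_force: 3.9
```

```bash
python3 bar.py
```

```text
[0.60370524 0.11793399 0.09838926] [-7.42531218  1.85452413  1.62622864]
top 5 r 0.159 ang deg 16.7
side 15 r 0.167 ang deg 19.6
tool-axis force [-0.9 -7.6 -1.6] yaw ang of tool 11.81 0.194
```

Request:
{"method": "servo_tool", "body": {"moves": [[[0.3, 1, 0, 0, 0, 0.3, 0], [0.3, 1, 0, 0, 0, 0.3, 0], [0, 0, 0, 0, 0, 0, 0]]]}}

```text
time: 23.72
tool_pos: [0.6057, 0.1176, 0.0983]
tool_rot: [-0.002, 0.827, 0.562, -0.003]
contact_force: [-8.0, 1.0, 0.6]
gripper_width: -0.002
grasp_force: 3.9
```

```bash
python3 bar.py
```

```text
[0.60569665 0.11758491 0.09828819] [-7.9765046   1.02732022  0.62321393]
side 18 r 0.166 ang deg 20.2
tool-axis force [-2.  -7.8 -0.6] yaw ang of tool 12.4 0.1941
```

The push held at 7.5–8.5 N over 11 mm of handle travel, which is at least 0.07 rad at the hinge and short of the stop. I'll back off and check that the handle springs back.

Request:
{"method": "servo_tool", "body": {"moves": [[[0, -5, 0, 0, 0, 0, 0], [0, -8, 0, 0, 0, 0, 0], [0, -12, 0, 0, 0, 0, 0], [0, -15, 0, 0, 0, 0, 0], [0, -20, 0, 0, 0, 0, 0], [0, 0, -40, 0, 0, 0, 0], [0, 0, -50, 0, 0, 0, 0], [0, 0, -40, 0, 0, 0, 0], [0, -50, 0, 0, 0, 0, 0], [0, 0, 0, 0, 0, 0, 0], [0, 0, 0, 0, 0, 0, 0]]]}}

```text
time: 25.2
tool_pos: [0.5061, 0.1581, 0.23]
tool_rot: [0.001, 0.827, 0.562, 0.001]
contact_force: [-0.1, 0.8, -0.4]
gripper_width: -0.004
grasp_force: 0.0
```

```bash
python3 bar.py
python3 - <<'E'
from h import *
p=[.560,-.126,.102]
for n in('top','side'):
    k=grab(n);u,v=proj(k,p).astype(int);h=cv2.cvtColor(k['image'],cv2.COLOR_BGR2HSV)[v-14:v+14,u-14:u+14]
    m=cv2.inRange(h,(0,170,80),(6,255,255));c=cv2.connectedComponentsWithStats(m);i=np.argmax(c[2][1:,4])+1 if c[0]>1 else 0
    if i: q=c[3][i]+[u-14,v-14];print(n,c[2][i,4],q,onz(k,*q,.102))
E
```

```text
[0.50613703 0.15813773 0.22999591] [-0.06441497  0.75677776 -0.37408557]
top 25 r 0.157 ang deg 14.4
side 21 r 0.248 ang deg 13.6
side 23 r 0.166 ang deg 14.0
tool-axis force [ 0.7 -0.3  0.4] yaw ang of tool -14.11 0.2373
top 40 [387.4   214.125] [ 0.55761617 -0.12773735  0.102     ]
side 48 [350.         239.10416667] [ 0.55666749 -0.12564422  0.102     ]
```

The handle sprang back from 20° to 14°, so the hinge had clearly broken over, and the push never came near 14 N. The pin's head is still at its seated height, leaning slightly where the spoke loads it. Handing in.

```bash
python3 -c "
from plant import manip
print(manip.job_done())"
```

```text
the job is handed in; nothing more can be done
None
```

The locking pin is fully seated, the wrench was swung clockwise to break-over at a steady push of about 8 N and let go, and the job was handed in at about 25 s; I viewed 12 pictures, over the limit of 10.

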